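# Close a swing-bolt clamp over a heater tube

## Task

Clamp the steel tube in its holder: swing the hinged aluminium half over the tube and down onto it, then swing the bolt up and push it into the slot between the ears of that half, over their lips and the shoulder behind, until it stands upright against its stop, fully home. Push steadily with no more than 30 N on either part, do not shift the tube, leave the other things on the table alone, and let go of everything at the end.

Things in the scene. Friction and masses are not known exactly. Their poses are not given: they have to be found in the camera images.
- clamp: tube clamp fixed to the table: grey base plate 150 x 210 x 12 mm carrying V rests for the tube. Origin: centre of the plate's underside, on the table. Its x axis points level to the hinge side, its -x side is the bolt side, y runs along the tube, z up. The tube's axis lies 70 mm above the table over the plate's middle line.
- clamp_hinge (a point): middle of the hinge pin (axis along the clamp's y), 42 mm from the tube's axis on the clamp's +x side, 72 mm above the table; axes as the clamp's
- strap (a joint): angle of the hinged half about its pin, rad: 1.6 to 1.9 standing open at the start, about 0 to 0.03 when clamped, 0.07 when its rubber pad first touches the tube; limits -0.06 and 1.95. Stiff hinge (0.17 N m): it stays where it is left. From 0.07 down the sprung pad pushes back, 2.7 N per mm at the lug; let go, it stays at about 0.05 to 0.08, and the bolt's ball nut draws it further down.
- strap_lug (a point): middle of the top of the aluminium half's lug (the lug points level to the clamp's -x when clamped): 88 mm from the hinge pin towards the lug's end, 7 mm to the outer side. Axes: -x from the pin to the lug's end, y along the tube, z out of the outer face. The half is an arch 36 mm wide along y, outer radius 35 mm about the tube's axis, ending in the lug.
- lug_lip (a point): middle of the slot at the ears' outer lips, 96 mm from the hinge pin, axes as strap_lug. The lug is two ears 12 mm wide, about 10 mm thick, 72 to 109 mm from the pin, with a 12 mm slot between them that is open at the end. From the end their top slopes up at 37 degrees to the lips; behind the lips is a shallow dip, then a shoulder 2 mm higher (87 mm from the pin) and behind it the seat.
- bolt_pivot (a point): middle of the swing bolt's pivot pin (axis along the clamp's y), 46 mm from the tube's axis on the clamp's -x side, 24 mm above the table; axes as the clamp's
- swing_bolt (a joint): lean of the bolt from upright to the clamp's -x side, rad: 0.7 to 1.05 at the start, 0 when home (a hard stop), limit 1.2. Stiff pivot (0.12 N m): stays where left. The ball nut meets the ears' ends at about 0.45 and needs 8 to 18 N on the grip to pass the lips (at 0.25), then 10 to 18 N again to pass the shoulder (at 0.09 to 0.03); short of 0.02 it creeps back to about 0.05.
- bolt_grip (a point): middle of the bolt's grip barrel (steel, 18 mm across, 28 mm long), on the bolt's axis 88 mm from the pivot pin; z points along the bolt away from the pivot. Below it is a ball nut 26 mm across, centred 65 mm from the pin, and a 9 mm shank.
- tube_mid (a point): centre of the loose steel tube, 48 mm across and 260 mm long, lying in the V rests along its own y axis
- spanner_a: bystander, not to be disturbed: 150 mm double-ended spanner lying on the hinge side of the clamp
- screwdriver: bystander, not to be disturbed: 170 mm screwdriver lying on the bolt side of the clamp
- spanner_b: bystander, not to be disturbed: 190 mm spanner lying to the right
- gasket_ring: bystander, not to be disturbed: black ring, 90 mm across and 12 mm high, to the left
- grease_can: bystander, not to be disturbed: can, 52 mm across and 130 mm high, far left
- socket: bystander, not to be disturbed: upright steel socket, 26 mm across and 40 mm high, to the right
- tape_measure: bystander, not to be disturbed: black tape measure, 70 x 35 x 65 mm, far right

How it is judged:
By the outcome, as a careful person would: the job done as asked, in the order asked, and still so for the second after the job is handed in, with the robot touching nothing.
It also fails if it takes over 64 s, if anything falls off the work surface, if the arm or the gripper's body presses on something with over 40 N, if the wrist force passes 120 N, or if a joint passes its speed limit or range.

## Robot

A 7-joint arm with a two-finger parallel gripper is mounted at the origin on the work surface. World frame = base frame: x ahead of the robot, y to its left, z up, the work surface at z = 0. Lengths are in m, angles in rad, forces in N, time in s.
With the tool pointing down it reaches from about 0.425 to 0.925 m from the base axis. Payload 6.8 kg.
Tool frame: the origin (TCP) lies at the very end of the fingers, on their centre line; the grasp point (between the pads) lies 19 mm behind it; y points along the fingers, z is the direction in which the jaws open and shut, and the axes are right-handed (so a half turn about y gives the same grasp; the last joint's range is limited). The gripper opens to 88 mm and grips with 3 to 60 N. Pads are 20 mm wide; open, the fingers measure 115 mm over their backs; the gripper's body (75 mm by 178 mm) begins 61 mm behind the grasp point.
Start: joints at [-0.108, 0.477, 0.022, 1.555, -0.011, 1.109, -0.083], TCP at [0.675, 0, 0.223] pointing down, gripper open.
Joint ranges: [-2.96, 2.96], [-0.34, 2.1], [-1.41, 1.46], [0.24, 2.44], [-1.37, 4.51], [0.17, 1.92], [-2.96, 2.96]. Speed limits (rad/s): [2.39, 2.39, 3.14, 3.14, 3.14, 3.14, 3.14].

## Interface

Orientations are given as a unit quaternion [w, x, y, z].
In Python, from plant import robot gives the robot as it stands. Calls block until the motion is done:
- robot.move_pose(position, orientation): joint-space move of the TCP to a pose.
- robot.move_straight(position, attitude=None, vel=0.15, threshold=None): straight line of the TCP; attitude=None keeps the orientation; vel is the mean speed in m/s. With threshold (N) it stops when the force on the tool has changed by that much, and returns True; else False.
- robot.set_joints(angles): joint-space move.
- robot.open_gripper() and robot.gripper_close(force=None): open the fingers fully, or close them until they stop; force is the grip in N (None keeps the last).
- robot.pause(seconds).
- robot.inverse_kinematics(position, orientation): joint angles nearest the present ones, or None.
- robot.snapshot(name): name is "scene" or "side" or "wrist"; returns a dict with "image" (480x640x3 uint8, blue, green, red), "depth" (480x640 float32, m along the optical axis (not along the pixel's ray), 0 where there is no reading), "fovy" (degrees; the focal length in pixels is half the picture's height over the tangent of half this angle, whatever the lens; pixels are square), "cx", "cy" (the principal point, pixels), "xyz" and "rotation" of the camera in the world; the wrist camera has in their place "mount" (4x4, takes a point from camera to tool coordinates, whose origin is the TCP and whose axes are the tool frame's). Camera axes: x right, y up, looking along -z (the intrinsics and any distortion apply to the point x, -y, -z); pixel columns grow to the right and rows downward; lengths in m; the calibration is good to about 2 mm. A picture is of the moment at which its call begins: read the wrist's pose just before it.
A pose or a line that the arm cannot do raises robot.IKError and nothing moves.
- robot.close_job(): hands the job in, once; it reports no verdict.
Readings, each from a call of its own:
- robot.current_time(): time.
- robot.current_q(): joint angles.
- robot.current_joint_vel(): joint speeds.
- robot.current_tau(): joint torques, N m.
- robot.current_tool_pos(): TCP position.
- robot.current_ee_rot(): TCP orientation.
- robot.current_force(): force on the tool from outside, world axes, zero at the start.
- robot.current_ft_torque(): the same for the moment, N m.
- robot.current_opening(): finger opening in m.
Only numpy, scipy, OpenCV 4.12 (cv2) and the standard library are available. Lean on these libraries where they do the work, as an engineer would, in place of code of your own. Each camera call takes 0.05 s, during which the arm holds its last target.

## Working session

There is one attempt and no reset: what is moved stays moved. The work goes in short steps, each a Python script; the robot and the scene stay as the last script left them, time stands still between calls to the robot, and variables do not carry over. Pictures are saved under pics/ and viewed, and the job is handed in when it is done.

```bash
ls; mkdir -p pics; python3 - <<'E'
from plant import robot
import cv2,numpy as np,pickle
for n in("scene","side","wrist"):
    p=robot.current_tool_pos();r=robot.current_ee_rot()
    s=robot.snapshot(n);cv2.imwrite(f"pics/{n}0.png",s["image"])
    s["tp"]=p;s["tr"]=r
    pickle.dump(s,open(f"{n}0.pkl","wb"))
    print(n,{k:v for k,v in s.items() if k not in("image","depth")}, (s["depth"]>0).mean())
print(robot.current_time(),robot.current_tool_pos(),robot.current_ee_rot(),robot.current_force())
E
```

```text
pics
scene {'fovy': 46.877264323628054, 'cx': 312.1822802500485, 'cy': 235.80844686290447, 'xyz': array([ 1.19754433, -0.5461818 ,  1.00085039]), 'rotation': array([0.82516599, 0.34279433, 0.16188209, 0.41879269]), 'tp': array([6.74424658e-01, 1.16341363e-05, 2.21715660e-01]), 'tr': array([-0.4995484 ,  0.50047687, -0.50039321,  0.49958076])} 0.9959342447916667
side {'fovy': 43.31133141317943, 'cx': 323.81790442739344, 'cy': 239.12529736137517, 'xyz': array([0.19567262, 0.95141806, 1.04735227]), 'rotation': array([-0.14158829, -0.06484634,  0.39564144,  0.90510527]), 'tp': array([ 6.74407046e-01, -3.35452847e-05,  2.21671372e-01]), 'tr': array([-0.49948837,  0.50047242, -0.50044492,  0.49959344])} 0.9962109375
wrist {'fovy': 66.58256208632449, 'cx': 327.93045566526575, 'cy': 238.14574615414284, 'mount': array([[-1.23749639e-04, -9.70054518e-01, -2.42887250e-01,
        -6.74136663e-02],
       [-1.34295287e-04,  2.42887266e-01, -9.70054513e-01,
        -1.61948317e-01],
       [ 9.99999983e-01, -8.74252825e-05, -1.60330961e-04,
         7.48457725e-04],
       [ 0.00000000e+00,  0.00000000e+00,  0.00000000e+00,
         1.00000000e+00]]), 'tp': array([ 6.74476100e-01, -7.54296787e-05,  2.21802768e-01]), 'tr': array([-0.49954398,  0.50044059, -0.50036637,  0.4996484 ])} 0.9760091145833333
0.15 [ 6.74549641e-01 -4.53321089e-06  2.21926825e-01] [-0.49964021  0.50036436 -0.50031124  0.49968373] [-0.3970951   0.01816337  0.91815079]
```

View pics/scene0.png

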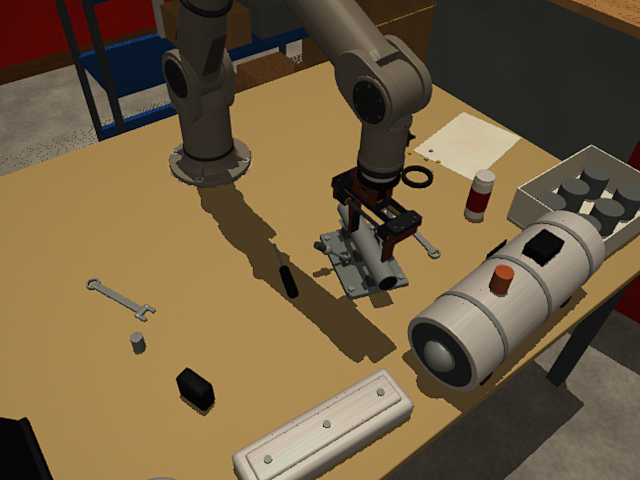

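View pics/side0.png

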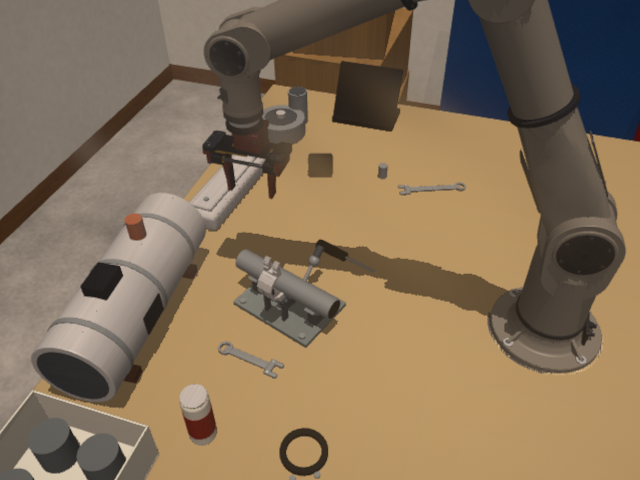

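View pics/wrist0.png

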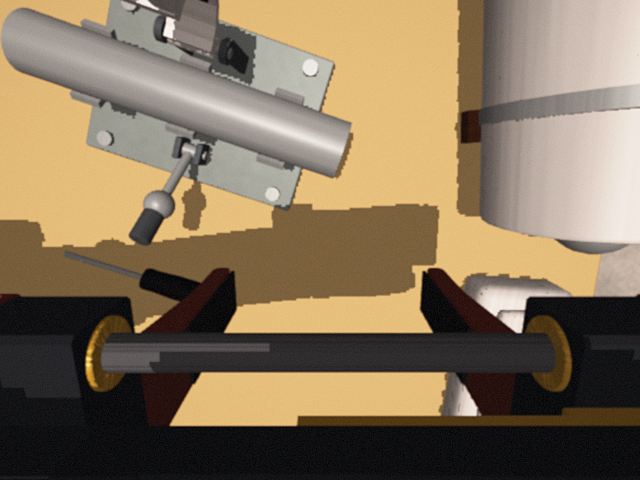

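The wrist view shows the clamp well: plate corners near (334,63), (290,208) and (88,143); the tube running from (20,38) to (342,150); the ball nut at (159,204); the grip end near (146,235); the open half at about (190,20). Next I'll turn these pixels into positions.

```bash
cat > h.py <<'E'
import numpy as np,cv2,pickle
from scipy.spatial.transform import Rotation as Ro
def q2R(q): return Ro.from_quat([q[1],q[2],q[3],q[0]]).as_matrix()
def R2q(R):
    q=Ro.from_matrix(R).as_quat(); return np.array([q[3],q[0],q[1],q[2]])
def cam(s):
    if "mount" in s:
        T=np.eye(4);T[:3,:3]=q2R(s["tr"]);T[:3,3]=s["tp"];M=T@s["mount"];return M[:3,:3],M[:3,3]
    return q2R(s["rotation"]),s["xyz"]
def rays(s,uv):
    uv=np.atleast_2d(np.asarray(uv,float));f=240/np.tan(np.radians(s["fovy"])/2)
    R,o=cam(s);d=np.c_[(uv[:,0]-s["cx"])/f,-(uv[:,1]-s["cy"])/f,-np.ones(len(uv))]
    return o,d@R.T
def onz(s,uv,z):
    o,d=rays(s,uv);return o+d*((z-o[2])/d[:,2])[:,None]
def dep(s,uv):
    o,d=rays(s,uv);u=np.round(np.atleast_2d(uv)).astype(int);return o+d*s["depth"][u[:,1],u[:,0]][:,None]
def cloud(s):
    v,u=np.mgrid[:480,:640];uv=np.c_[u.ravel(),v.ravel()];return dep(s,uv).reshape(480,640,3)
def proj(s,P):
    R,o=cam(s);f=240/np.tan(np.radians(s["fovy"])/2);c=(np.atleast_2d(P)-o)@R
    return np.c_[s["cx"]+f*c[:,0]/-c[:,2],s["cy"]-f*c[:,1]/-c[:,2]]
def grab(robot,n,tag):
    p=robot.current_tool_pos();r=robot.current_ee_rot();s=robot.snapshot(n);s["tp"]=p;s["tr"]=r
    cv2.imwrite(f"pics/{tag}.png",s["image"]);pickle.dump(s,open(f"{tag}.pkl","wb"));return s
def load(t): return pickle.load(open(t+".pkl","rb"))
E
python3 - <<'E'
from h import *
np.set_printoptions(precision=4,suppress=True)
s=load("wrist0");print(q2R(s["tr"]))
c=[(334,63),(290,208),(88,143)];P=onz(s,c,.012);print(P);print(np.linalg.norm(P[0]-P[1]),np.linalg.norm(P[2]-P[1]))
print("table d",dep(s,[(400,100),(60,180)]));print("corner plate d",dep(s,[(325,66),(285,200),(95,135)]))
C=cloud(s)
m=(C[...,2]>.075)&(C[...,2]<.1)
for r in((20,70),(150,90),(300,130)): print(r,dep(s,[r]))
print("bolt",dep(s,[(159,204),(146,232),(190,150),(152,222),(175,180)]))
for t in("side0","scene0"):
    s2=load(t);C=cloud(s2)
    print(t,proj(s2,P))
    im=s2["image"]; x,y=proj(s2,P).mean(0).astype(int); k=im[max(0,y-75):y+75,x-100:x+100];cv2.imwrite(f"pics/{t}crop.png",cv2.resize(k,None,fx=4,fy=4,interpolation=2));print(x-100,y-75)
cv2.imwrite("pics/w0c.png",cv2.resize(load("wrist0")["image"][0:260,60:360],None,fx=2.3,fy=2.3))
E
```

```text
[[-0.     -0.0016  1.    ]
 [-1.     -0.0002 -0.    ]
 [ 0.0002 -1.     -0.0016]]
[[0.6806 0.1432 0.012 ]
 [0.636  0.0061 0.012 ]
 [0.4385 0.0708 0.012 ]]
0.14419932722789058 0.20773504798880205
table d [[ 0.7463  0.1121 -0.0008]
 [ 0.3951  0.0335 -0.0009]]
corner plate d [[0.6722 0.1407 0.0119]
 [0.6311 0.0144 0.012 ]
 [0.4466 0.0783 0.0119]]
(20, 70) [[0.4403 0.124  0.0827]]
(150, 90) [[0.5425 0.1082 0.093 ]]
(300, 130) [[0.6537 0.0797 0.0924]]
bolt [[ 0.5334  0.0207  0.0798]
 [ 0.5269 -0.0001  0.0941]
 [ 0.5452  0.0642  0.0301]
 [ 0.5292  0.0067  0.0867]
 [ 0.5373  0.0382  0.052 ]]
side0 [[232.8808 299.8273]
 [273.163  263.4236]
 [343.7891 301.2477]]
183 213
scene0 [[408.8082 282.2474]
 [351.1069 297.1602]
 [320.9956 234.8574]]
260 196
```

View pics/side0crop.png

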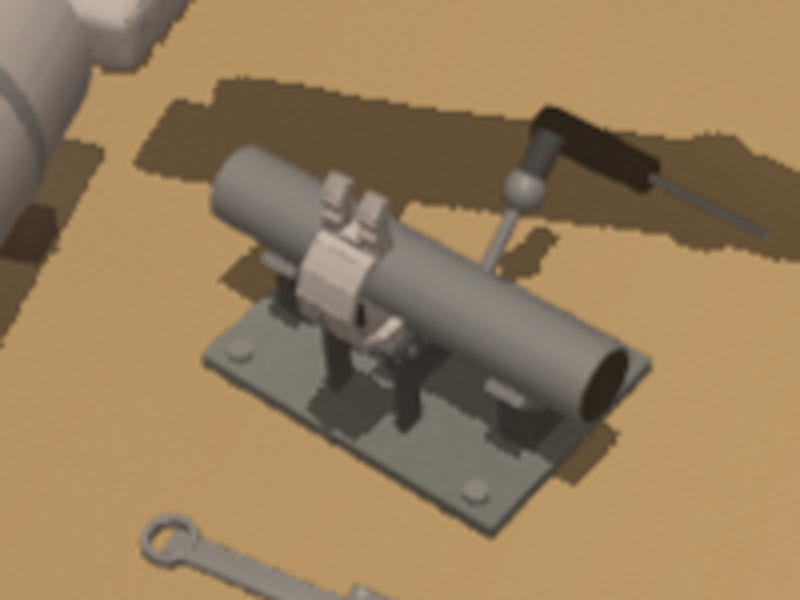

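View pics/w0c.png

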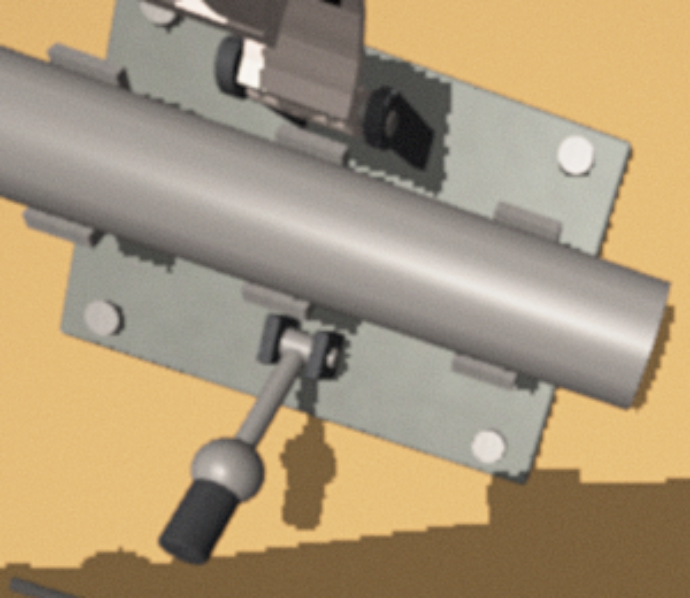

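```bash
python3 - <<'E'
from plant import robot
from h import *
np.set_printoptions(precision=4,suppress=True)
q=robot.current_ee_rot()
# raise & place camera over clamp
robot.move_pose([0.56,-0.02,0.30],q)
s=grab(robot,"wrist","w1");print(robot.current_time(),robot.current_tool_pos())
E
```

```text
0.8167 [ 0.5606 -0.0195  0.2991]
```

View pics/w1.png

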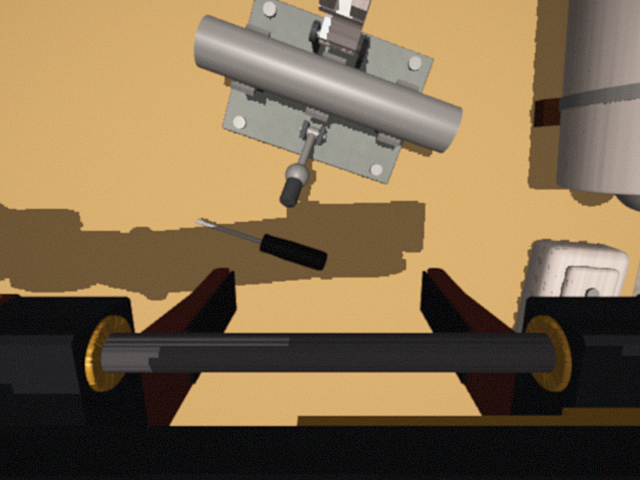

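This view has the whole plate, tube, bolt (grip end near (290,205)) and screwdriver (200,220)–(327,262). I'll fit the clamp frame, the tube axis and the bolt from the depth.

```bash
cat > fit.py <<'E'
from h import *
from scipy.optimize import least_squares
import sys
np.set_printoptions(precision=4,suppress=True)
def tubefit(s,c0=(0.56,0.107),yaw0=1.255):
    C=cloud(s).reshape(-1,3);C=C[s["depth"].ravel()>0]
    ex=np.array([np.cos(yaw0),np.sin(yaw0)]);ey=np.array([-ex[1],ex[0]])
    L=(C[:,:2]-c0)@np.c_[ex,ey]
    m=(np.abs(L[:,0])<.024)&(np.abs(L[:,1])<.15)&(C[:,2]>.074)&(C[:,2]<.097)&(np.abs(L[:,1])>.022)
    P=C[m]
    def r(p):
        d=np.array([np.cos(p[0]),np.sin(p[0]),p[3]]);d/=np.linalg.norm(d);o=np.array([c0[0]+p[1]*ex[0],c0[1]+p[1]*ex[1],p[2]])
        return np.linalg.norm(np.cross(P-o,d),axis=1)-.024
    f=least_squares(r,[yaw0+np.pi/2,0,.07,0],loss="soft_l1",f_scale=.001)
    d=np.array([np.cos(f.x[0]),np.sin(f.x[0])]);t=(P[:,:2]-c0)@d
    return f.x[0]-np.pi/2,f.x[1],f.x[2],f.x[3],np.percentile(t,[.3,99.7]),np.std(f.fun),m.sum()
def plate(s,im_grey=True):
    C=cloud(s);hsv=cv2.cvtColor(s["image"],cv2.COLOR_BGR2HSV)
    near=np.hypot(C[...,0]-.56,C[...,1]-.107)<.16
    m=(near&(C[...,2]>.0095)&(C[...,2]<.015)&(s["depth"]>0))
    return m,C
if __name__=="__main__":
  for t in("w1","wrist0","side0","scene0"):
    s=load(t);print(t,tubefit(s))
    m,C=plate(s);m2=cv2.morphologyEx(m.astype(np.uint8),cv2.MORPH_OPEN,np.ones((3,3)));P=C[m2>0][:,:2]
    print("  rect",cv2.minAreaRect((P*1000).astype(np.float32)),len(P))
E
python3 fit.py
```

```text
w1 (np.float64(1.2459667183337313), np.float64(-0.0008075428398040848), np.float64(0.069863212281192), np.float64(-0.00019531670361980233), array([-0.1326,  0.1262]), np.float64(0.0006631572684045757), np.int64(11388))
  rect ((557.4488525390625, 106.8938980102539), (150.00372314453125, 210.1077880859375), 71.3313980102539) 11672
wrist0 (np.float64(1.2457800475319947), np.float64(-0.0007820478753741971), np.float64(0.0698243550605492), np.float64(-6.21722452537439e-05), array([-0.1328,  0.1261]), np.float64(0.0006104473314241339), np.int64(17895))
  rect ((557.6444091796875, 106.86824035644531), (150.09266662597656, 209.88624572753906), 71.36588287353516) 15156
side0 (np.float64(1.246544413512236), np.float64(0.0007190225075073992), np.float64(0.06863970881303047), np.float64(-0.000388429553347825), array([-0.1324,  0.1288]), np.float64(0.0025792753592557846), np.int64(1301))
  rect ((563.74853515625, 143.1676025390625), (84.08331298828125, 202.68603515625), 72.13809967041016) 348
scene0 (np.float64(1.2437250049633368), np.float64(-0.0010778107027282944), np.float64(0.07113169300795506), np.float64(0.006408818097422818), array([-0.1351,  0.1243]), np.float64(0.003085701971350289), np.int64(967))
  rect ((557.7883911132812, 105.3712387084961), (149.31626892089844, 206.96363830566406), 71.25675201416016) 449
```

```bash
cat >> h.py <<'E'
CEN=np.array([.5575,.1069,0.]);YAW=1.2457
RC=Ro.from_euler('z',YAW).as_matrix()
def toC(P): return (np.asarray(P)-CEN)@RC
def toW(P): return np.asarray(P)@RC.T+CEN
E
python3 - <<'E'
from h import *
np.set_printoptions(precision=4,suppress=True)
for t in("wrist0","w1","side0","scene0"):
    s=load(t);L=toC(cloud(s)).reshape(-1,3);L=L[s["depth"].ravel()>0]
    b=L[(L[:,0]<-.055)&(L[:,0]>-.16)&(np.abs(L[:,1])<.03)&(L[:,2]>.04)&(L[:,2]<.13)]
    # ball: sphere centre from points near: fit line angle by median y; sphere fit
    from scipy.optimize import least_squares
    def r(p):
        a=p[0];d=np.array([-np.sin(a),0,np.cos(a)]);v=b-[-.046,0,.024];t=v@d;rad=np.linalg.norm(v-np.outer(t,d)-[0,p[1],0],axis=1)
        ball=np.sqrt(np.clip(rad**2+(t-.065)**2,0,None))-.013; cyl=rad-.009
        return np.where(t<.075,ball,cyl)[(t>.054)&(t<.1)] if 0 else np.where(t<.052,rad-.0045,np.where(t<.076,ball,np.where(t<.1,cyl,np.minimum(np.abs(rad-.009),np.abs(t-.102)))))
    f=least_squares(r,[.85,0],loss="soft_l1",f_scale=.001);print(t,len(b),"bolt",f.x,np.abs(f.fun).mean())
    h=L[(L[:,0]>-.0)&(L[:,0]<.12)&(np.abs(L[:,1])<.022)&(L[:,2]>.1)]
    print(" strap",len(h),h.min(0),h.max(0))
    if len(h):
        top=h[h[:,2]>h[:,2].max()-.006];print("  top",np.median(top,0),top.min(0),top.max(0))
        for z in np.arange(.1,.19,.008):
            k=h[np.abs(h[:,2]-z)<.004]
            if len(k):print("   ",round(z,3),len(k),k[:,0].min(),k[:,0].max(),k[:,1].min(),k[:,1].max())
E
```

```text
wrist0 1795 bolt [ 0.8241 -0.    ] 0.00044069658242877965
 strap 746 [ 0.0395 -0.0189  0.104 ] [0.0647 0.0166 0.1704]
  top [ 0.0422 -0.0173  0.1658] [ 0.0416 -0.0188  0.1646] [ 0.0438 -0.0135  0.1704]
    0.1 1 0.06412192180162743 0.06412192180162743 -0.015746556599098627 -0.015746556599098627
    0.108 19 0.06305700303920714 0.06472649817923376 -0.0166823077354275 -0.010606803315026506
    0.14 13 0.03978739887980647 0.05182937624957135 -0.018406400712105534 0.005977840916770377
    0.148 363 0.039478776107211254 0.05135922189963163 -0.018914725868325964 0.016624558558977116
    0.156 244 0.039918641443869085 0.048726179343139865 -0.018702834843206933 0.007069471380184508
    0.164 102 0.04124752974972376 0.04576533556422746 -0.01880612447276326 -0.006625445406618715
    0.172 4 0.04207526880102615 0.042641486160623944 -0.018670621345313592 -0.017969195322846354
w1 1024 bolt [0.8244 0.    ] 0.0003994586030636623
 strap 948 [ 0.0393 -0.018   0.1002] [0.0729 0.0178 0.1818]
  top [ 0.0423 -0.0133  0.1791] [ 0.0398 -0.018   0.1764] [ 0.0467 -0.006   0.1818]
    0.1 4 0.0693890818466066
[... 1948 characters left out ...]
05 0.02130872628662223
scene0 202 bolt [0.8104 0.0005] 0.0013482358934921478
 strap 69 [ 0.0382 -0.0209  0.1423] [0.0624 0.0155 0.1693]
  top [ 0.041  -0.015   0.1665] [ 0.0402 -0.0187  0.1649] [ 0.0434 -0.0087  0.1693]
    0.14 1 0.062435539155546955 0.062435539155546955 -0.011454364151425313 -0.011454364151425313
    0.148 20 0.038244950957602164 0.059267323854532906 -0.018950429182481226 0.01550462820699608
    0.156 34 0.039842536631088964 0.05514238140399591 -0.02090563517030062 0.008488499336956739
    0.164 12 0.0402418133927538 0.04989214919283318 -0.018343307087685532 0.004444234614023511
    0.172 2 0.04074650718871841 0.04340492167038243 -0.018675492105245474 -0.013870621263582593
```

The fits agree: the plate measures 150.0 x 210.1 mm, the tube axis is at z=0.070 on the plate's middle line, the bolt leans 0.824 and the strap stands at about 1.6. I'll push the strap over with closed fingers, tool pointing down, along the arc.

```bash
cat >> h.py <<'E'
EX,EY=RC[:,0],RC[:,1]
QD=R2q(np.c_[-EX,[0,0,-1],-EY])
def F(robot): return robot.current_force()@RC   # clamp axes
def tc(robot): return toC(robot.current_tool_pos())
E
python3 - <<'E'
from plant import robot
from h import *
np.set_printoptions(precision=4,suppress=True)
robot.gripper_close(20)
def W(x,z,y=0): return toW([x,y,z])
robot.move_pose(W(.095,.28),QD)
print(robot.current_time(),tc(robot),F(robot),robot.current_opening())
robot.move_straight(W(.095,.160),vel=.15)
print(tc(robot),F(robot))
r=robot.move_straight(W(.060,.160),vel=.04,threshold=3)
print(r,robot.current_time(),tc(robot),F(robot))
grab(robot,"side","s2")
s=load("s2");x,y=proj(s,toW([0,0,.1]))[0].astype(int);cv2.imwrite("pics/s2c.png",cv2.resize(s["image"][y-90:y+60,x-100:x+100],None,fx=4,fy=4))
E
```

```text
3.0417 [ 0.0935 -0.0009  0.28  ] [-0.2198 -1.1144 -0.5154] 0.0007193989255953298
[ 0.0952 -0.0007  0.161 ] [ 0.4256 -0.3751  1.5356]
False 5.0167 [ 0.0603 -0.0001  0.1602] [1.8581 0.3275 1.4827]
```

View pics/s2c.png

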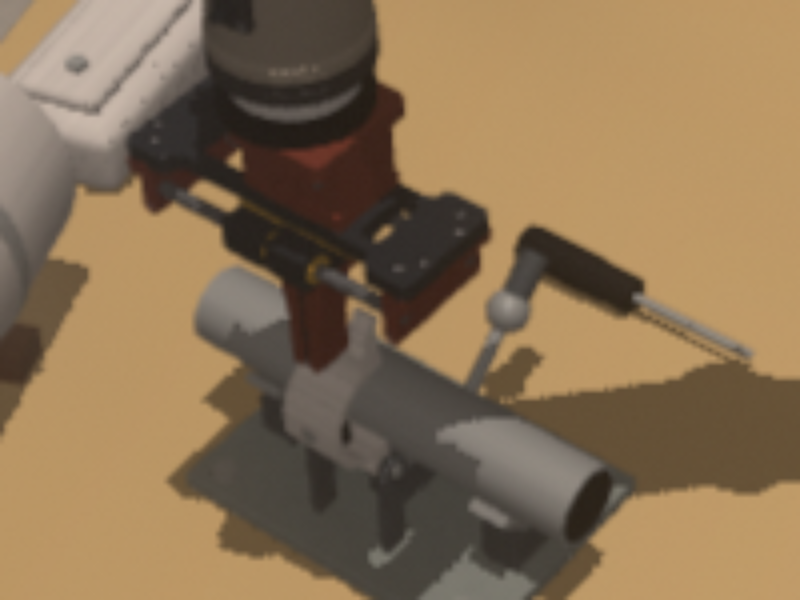

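The side view shows the closed fingers at (320,330) against the strap, but they look off-centre over the left ear. I'll check that with depth before pushing on.

```bash
python3 - <<'E'
from h import *
np.set_printoptions(precision=4,suppress=True)
s=load("s2");C=cloud(s);L=toC(C);im=s["image"].astype(int)
p=toC(s["tp"]);print(p)
red=(im[...,2]>1.6*im[...,1])&(s["depth"]>0)
near=(np.abs(L-p)[...,0]<.03)&(np.abs(L[...,1])<.06)
for z in np.arange(.155,.26,.01):
    k=L[near&red&(np.abs(L[...,2]-z)<.005)]
    if len(k): print(round(z,3),len(k),"dx",k[:,0].min()-p[0],k[:,0].max()-p[0],"y",k[:,1].min(),k[:,1].max())
E
```

```text
[ 0.0603 -0.0001  0.1602]
0.165 16 dx -0.008367477192447577 0.014688820155447445 y -0.00648578550300665 0.010124814681538403
0.175 38 dx -0.005650201592198714 0.01690974368162975 y -0.004071241235903567 0.012301129853758034
0.185 32 dx -0.007197899995820489 0.01625713371038926 y -0.005512279141719709 0.011616590421282706
0.195 35 dx -0.005234196276025831 0.015132061446912072 y -0.005585376083087875 0.01240792870234214
0.205 38 dx -0.0023977968890126974 0.016556019343558416 y -0.008174029396823042 0.015005101215309341
0.215 20 dx 0.004322091918086517 0.016579134042047687 y -0.006811346014327535 0.014999798201206288
0.225 4 dx 0.012877541969103422 0.01529688322135115 y 0.012393549832618552 0.016251407767883988
0.235 1 dx 0.004860144826111142 0.004860144826111142 y 0.025307742366834265 0.025307742366834265
```

The fingers are centred within a few mm, so it was parallax. They are in light contact at 1.9 N. Now the arc.

```bash
python3 - <<'E'
from plant import robot
from h import *
np.set_printoptions(precision=3,suppress=True)
def W(x,z,y=0): return toW([x,y,z])
def corner(th,r,n): return np.array([.042-r*np.cos(th)+n*np.sin(th),.072+r*np.sin(th)+n*np.cos(th)])
f0=F(robot)
for th in np.arange(1.5,.44,-.1):
    c=corner(th,.092,.007);hit=robot.move_straight(W(c[0]+.010,c[1]),vel=.06,threshold=12)
    f=F(robot);print(round(th,2),hit,tc(robot),f)
    if hit: break
print(robot.current_time())
grab(robot,"side","s3");grab(robot,"wrist","w3")
s=load("s3");x,y=proj(s,toW([0,0,.1]))[0].astype(int);cv2.imwrite("pics/s3c.png",cv2.resize(s["image"][y-90:y+60,x-100:x+100],None,fx=4,fy=4))
E
```

```text
1.5 False [ 0.051 -0.     0.164] [-0.69   0.604  0.905]
1.4 False [ 0.042 -0.     0.164] [-0.31  -0.251 -0.81 ]
1.3 False [0.033 0.    0.162] [0.539 0.613 0.012]
1.2 False [ 0.024 -0.     0.16 ] [-0.739  0.169  0.174]
1.1 False [0.016 0.    0.157] [-0.09  -0.11  -0.564]
1.0 False [0.007 0.    0.153] [-0.112 -0.597 -0.464]
0.9 False [-0.001  0.     0.148] [-0.604  0.25   0.767]
0.8 False [-0.008  0.     0.142] [0.614 0.608 0.256]
0.7 False [-0.015  0.     0.136] [-0.351  0.152 -0.032]
0.6 False [-0.021  0.     0.129] [ 0.046 -0.12   0.448]
0.5 False [-0.026  0.     0.122] [-0.285  0.078 -0.184]
8.3583
```

View pics/s3c.png

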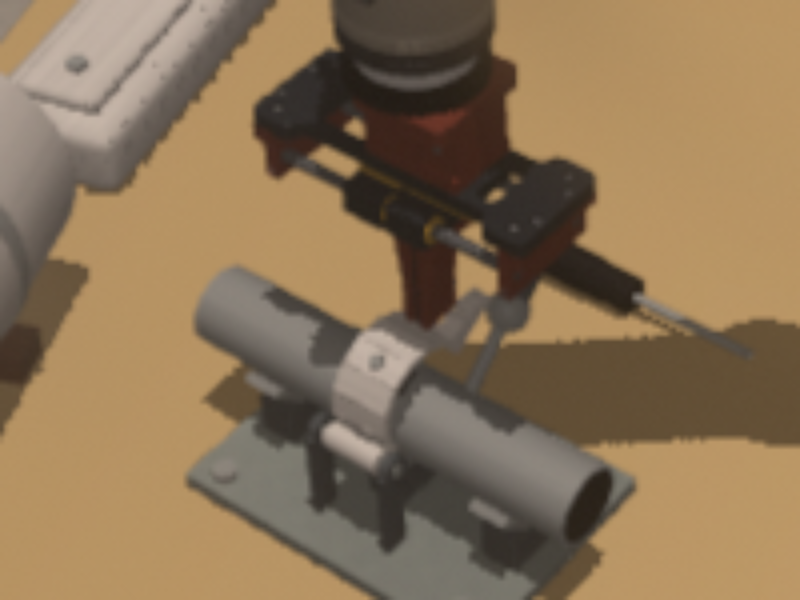

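The strap has followed and now stands at about 0.5 rad over the tube. I'll lift off, re-place the fingers over the lug and press straight down.

```bash
python3 - <<'E'
from plant import robot
from h import *
np.set_printoptions(precision=3,suppress=True)
def W(x,z,y=0): return toW([x,y,z])
robot.move_straight(W(-.030,.140),vel=.1)
robot.move_straight(W(-.048,.140),vel=.1)
print(F(robot))
hit=robot.move_straight(W(-.048,.090),vel=.06,threshold=12);print(hit,tc(robot),F(robot))
if not hit:
  for z in np.arange(.088,.0785,-.001):
    hit=robot.move_straight(W(-.048,z),vel=.02,threshold=18)
    f=F(robot);print(hit,tc(robot),f)
    if hit or f[2]>15: break
print(robot.current_time())
grab(robot,"side","s4")
s=load("s4");x,y=proj(s,toW([0,0,.1]))[0].astype(int);cv2.imwrite("pics/s4c.png",cv2.resize(s["image"][y-90:y+60,x-100:x+100],None,fx=4,fy=4))
E
```

```text
[-0.08  -0.342  0.049]
False [-0.048 -0.     0.09 ] [-0.63   0.012 -0.514]
False [-0.048 -0.     0.088] [-0.087 -0.439 -0.841]
False [-0.048 -0.     0.087] [-0.874  0.001  0.056]
False [-0.048  0.     0.086] [-0.199 -1.305  0.03 ]
False [-0.048 -0.     0.085] [0.046 0.179 1.259]
False [-0.048 -0.     0.084] [-1.484 -0.184  3.544]
False [-0.048 -0.     0.083] [-1.352  0.393  5.484]
False [-0.048 -0.     0.082] [-2.063  1.194  7.015]
False [-0.048 -0.     0.082] [-2.298  3.467 10.451]
False [-0.048 -0.     0.081] [-2.586  2.67  12.635]
False [-0.048 -0.     0.08 ] [-4.019  4.194 14.591]
12.6083
```

View pics/s4c.png

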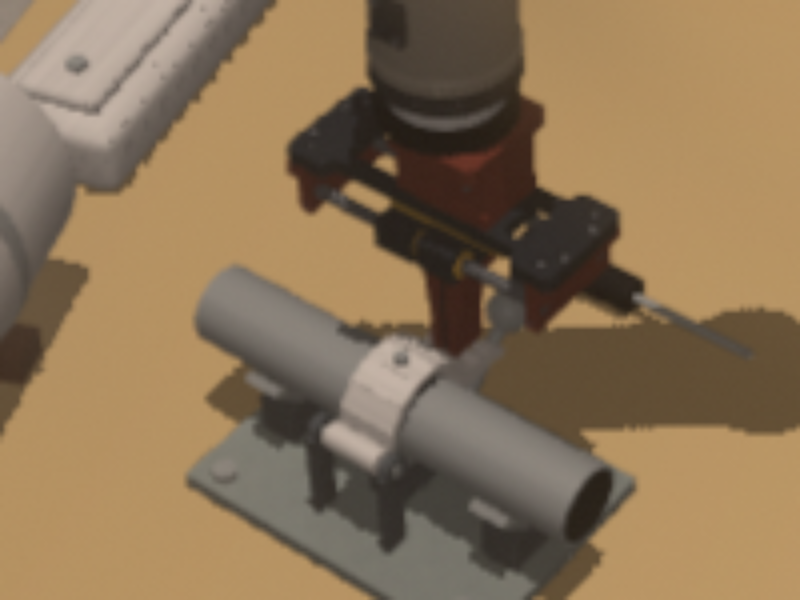

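The strap is down, with 14.6 N on the lug at about 0.01 rad. Now I'll retreat, go round to the bolt side and take one look from above.

```bash
python3 - <<'E'
from plant import robot
from h import *
from fit import tubefit
np.set_printoptions(precision=4,suppress=True)
def W(x,z,y=0): return toW([x,y,z])
robot.move_straight(W(-.048,.20),vel=.15)
robot.move_straight(W(-.155,.20),vel=.15)
robot.pause(.1)
s=grab(robot,"wrist","w5");print(robot.current_time(),tc(robot),F(robot))
print(tubefit(s))
L=toC(cloud(s)).reshape(-1,3);L=L[s["depth"].ravel()>0]
for a,b in((-.07,-.064),(-.062,-.056),(-.05,-.047),(-.045,-.04)):
    k=L[(L[:,0]>a)&(L[:,0]<b)&(np.abs(np.abs(L[:,1])-.012)<.004)&(L[:,2]>.06)];print(a,b,len(k),np.percentile(k[:,2],[10,50,90]) if len(k) else 0, (k[:,1].min(),k[:,1].max()) if len(k) else 0)
E
```

```text
14.6333 [-0.1538  0.0001  0.1999] [-0.4006 -0.1919 -0.266 ]
(np.float64(1.2462090354159399), np.float64(-0.0005448627632906292), np.float64(0.06980362091064206), np.float64(-0.00027140861980120564), array([-0.1325,  0.1261]), np.float64(0.0007036455630122564), np.int64(18045))
-0.07 -0.064 94 [0.075  0.0765 0.0775] (np.float64(-0.015751824911628954), np.float64(0.015630919765475464))
-0.062 -0.056 205 [0.0784 0.0805 0.0821] (np.float64(-0.015992577279743687), np.float64(0.015984919413735425))
-0.05 -0.047 109 [0.0803 0.0817 0.083 ] (np.float64(-0.015938477329163692), np.float64(0.015834166483701007))
-0.045 -0.04 155 [0.0833 0.0842 0.0854] (np.float64(-0.01567251404581378), np.float64(0.015618288740178))
```

View pics/w5.png

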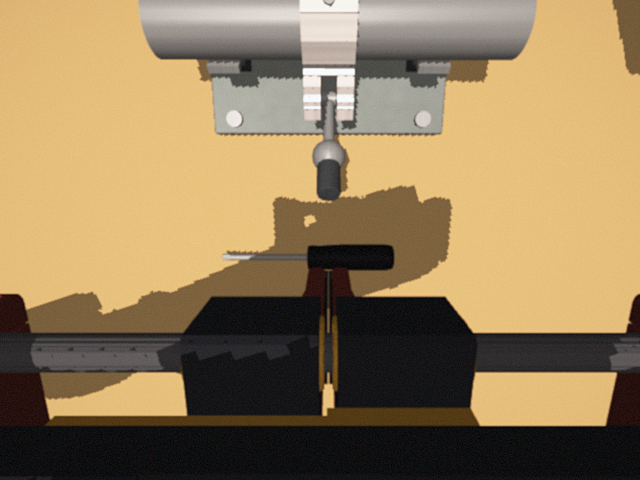

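From above, the bolt (328,180) lines up with the slot between the ears (328,90). The strap rests at about 0.06 rad as expected, and the tube fit is unchanged. Now I'll push the bolt up, keeping the total force below 26 N.

```bash
cat > bolt.py <<'E'
from plant import robot
from h import *
np.set_printoptions(precision=4,suppress=True)
def W(x,z,y=0): return toW([x,y,z])
def bc(p): return np.array([-.046-.102*np.sin(p)-.009*np.cos(p),.024+.102*np.cos(p)-.009*np.sin(p)])
LIM=25.5
def step(p,vel):
    c=bc(p);f=F(robot);th=max(3,LIM-np.linalg.norm(f))
    hit=robot.move_straight(W(c[0]-.010,max(c[1]-.014,.074)),vel=vel,threshold=th);f=F(robot)
    print(round(p,3),hit,tc(robot),f);return hit,f
E
python3 - <<'E'
from bolt import *
robot.move_straight(W(-.155,.080),vel=.15)
for p in (.85,.75,.65,.55,.47,.43,.40,.37):
    hit,f=step(p,.05 if p>.45 else .02)
    if hit: break
print(robot.current_time())
grab(robot,"side","s6")
s=load("s6");x,y=proj(s,toW([0,0,.1]))[0].astype(int);cv2.imwrite("pics/s6c.png",cv2.resize(s["image"][y-90:y+60,x-100:x+100],None,fx=4,fy=4))
E
```

```text
0.85 False [-0.1384 -0.0001  0.0741] [-0.8741 -0.8663  0.6181]
0.75 False [-0.133  -0.      0.0789] [-4.9299 -0.123   2.8651]
0.65 False [-0.1249 -0.0001  0.0859] [-3.4469 -0.5215  1.5071]
0.55 False [-0.1158  0.0001  0.0924] [-0.4624 -0.2653  0.7667]
0.47 False [-0.1095  0.0002  0.0969] [ 0.0439 -0.7719  1.3343]
0.43 False [-0.1071  0.0002  0.0988] [-2.9997 -0.6688 -1.0345]
0.4 False [-0.104   0.0002  0.1005] [-3.6145  1.2165 -1.1248]
0.37 False [-0.1012  0.0001  0.1018] [-3.7152  1.2868 -1.1966]
18.3833
```

View pics/s6c.png

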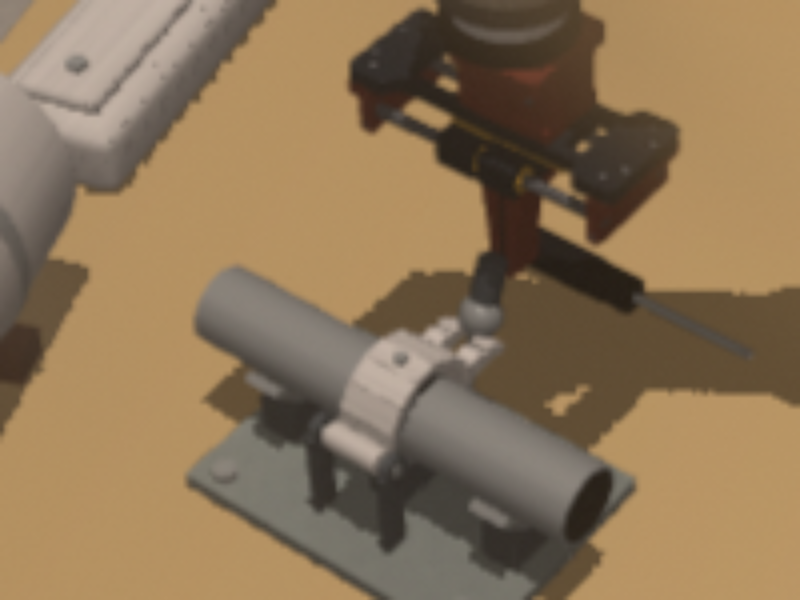

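The ball nut at (480,315) is entering between the ears. I'll continue steadily over the lips and shoulder.

```bash
python3 - <<'E'
from bolt import *
for p in np.arange(.34,-.1,-.03):
    hit,f=step(p,.02)
    if hit or np.linalg.norm(f)>23: break
print(robot.current_time())
grab(robot,"side","s7")
s=load("s7");x,y=proj(s,toW([0,0,.1]))[0].astype(int);cv2.imwrite("pics/s7c.png",cv2.resize(s["image"][y-90:y+60,x-100:x+100],None,fx=4,fy=4))
E
```

```text
0.34 False [-0.0987  0.0001  0.1031] [-4.2107  0.4579 -1.8743]
0.31 False [-0.0962  0.0002  0.1042] [-5.4282  1.0493 -2.8439]
0.28 False [-0.094   0.0003  0.1051] [-6.6784  0.3442 -3.6384]
0.25 False [-0.0917  0.0004  0.106 ] [-8.0304 -0.3491 -3.9412]
0.22 False [-0.0887  0.0003  0.107 ] [-7.3944  0.1503 -4.4983]
0.19 False [-0.0852  0.0003  0.108 ] [-5.7611 -0.645  -2.61  ]
0.16 False [-0.0808  0.0001  0.1092] [-3.3838  0.6267 -1.4752]
0.13 False [-0.0768 -0.0004  0.1104] [-0.5887 -0.1948  0.606 ]
0.1 False [-0.0755 -0.0003  0.1107] [-4.1853 -0.5045 -0.9317]
0.07 False [-0.0737 -0.0002  0.1109] [-7.5291 -1.165  -1.2029]
0.04 False [-0.0721 -0.0002  0.1112] [-11.1703  -0.6238  -1.5224]
0.01 False [-0.0694 -0.0002  0.1115] [-9.8534 -0.1168 -0.5667]
-0.02 False [-0.0667 -0.0002  0.1118] [-11.5411  -0.5592   1.0006]
-0.05 False [-0.0665 -0.0001  0.1118] [-18.4128  -0.379    3.4676]
-0.08 True [-0.0675  0.      0.1114] [-3.2151 -0.1159  2.2533]
22.8417
```

View pics/s7c.png

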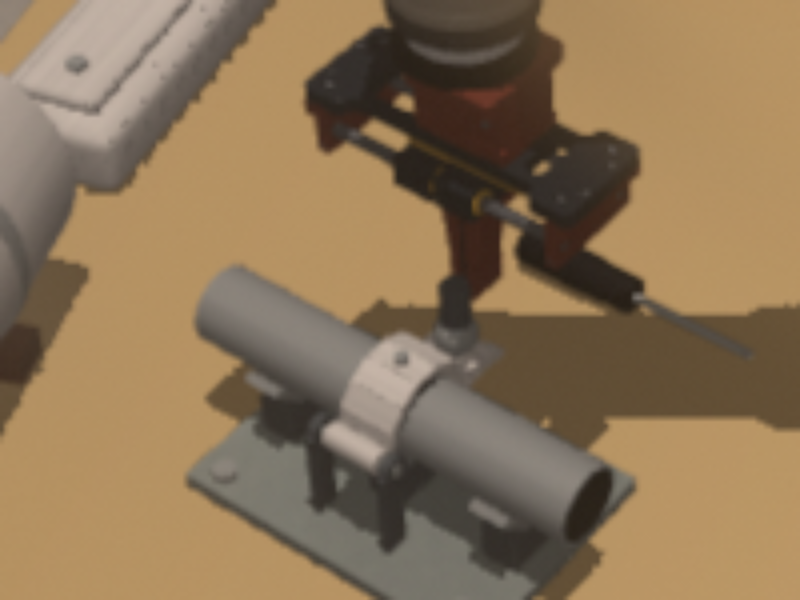

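The fingers hit a stiff stop at x=-0.0665 (the grip's side at home plus half a finger), after the second force peak passed. The bolt looks upright at (455,305). I'll back off and check with the wrist camera that it stays.

```bash
python3 - <<'E'
from bolt import *
from fit import tubefit
from scipy.optimize import least_squares
robot.move_straight(W(-.13,.112),vel=.1)
robot.move_straight(W(-.15,.20),vel=.15)
robot.pause(1)
s=grab(robot,"wrist","w8");grab(robot,"scene","sc8");print(robot.current_time(),tc(robot),F(robot))
print(tubefit(s))
L=toC(cloud(s)).reshape(-1,3);L=L[s["depth"].ravel()>0]
b=L[(L[:,0]<-.03)&(L[:,0]>-.09)&(np.abs(L[:,1])<.012)&(L[:,2]>.101)&(L[:,2]<.135)]
print("grip",len(b),b.min(0),b.max(0))
top=b[b[:,2]>.123];print("top centre",(top.min(0)+top.max(0))/2, np.percentile(top[:,2],[10,50,90]))
def r(p):
    a=p[0];d=np.array([-np.sin(a),0,np.cos(a)]);v=b-[-.046,0,.024];t=v@d;rad=np.linalg.norm(v-np.outer(t,d)-[0,p[1],0],axis=1)
    return np.where(rad<.008,t-.102,rad-.009)
for a0 in(0,.05):
    f=least_squares(r,[a0,0],loss="soft_l1",f_scale=.001);print("lean",f.x,np.abs(f.fun).mean())
for a,c in((-.045,-.04),):
    k=L[(L[:,0]>a)&(L[:,0]<c)&(np.abs(np.abs(L[:,1])-.014)<.003)&(L[:,2]>.06)];print("shoulder z",len(k),np.percentile(k[:,2],[10,50,90]))
k=s["image"][0:200,200:460];cv2.imwrite("pics/w8c.png",cv2.resize(k,None,fx=3,fy=3))
E
```

```text
25.5083 [-0.15 -0.    0.2 ] [0.8499 0.5094 0.3548]
(np.float64(1.2462573446765854), np.float64(-0.0008310044670499197), np.float64(0.07001212775751137), np.float64(-7.677228835408666e-05), array([-0.1326,  0.1262]), np.float64(0.0006842840389298777), np.int64(18893))
grip 801 [-0.0558 -0.0086  0.1011] [-0.038   0.0085  0.128 ]
top centre [-0.0468  0.0001  0.1255] [0.1249 0.1258 0.1267]
lean [ 0.0015 -0.    ] 0.0005075113885468634
lean [0.0237 0.0003] 0.001632090789723581
shoulder z 104 [0.0787 0.0796 0.0937]
```

View pics/w8c.png

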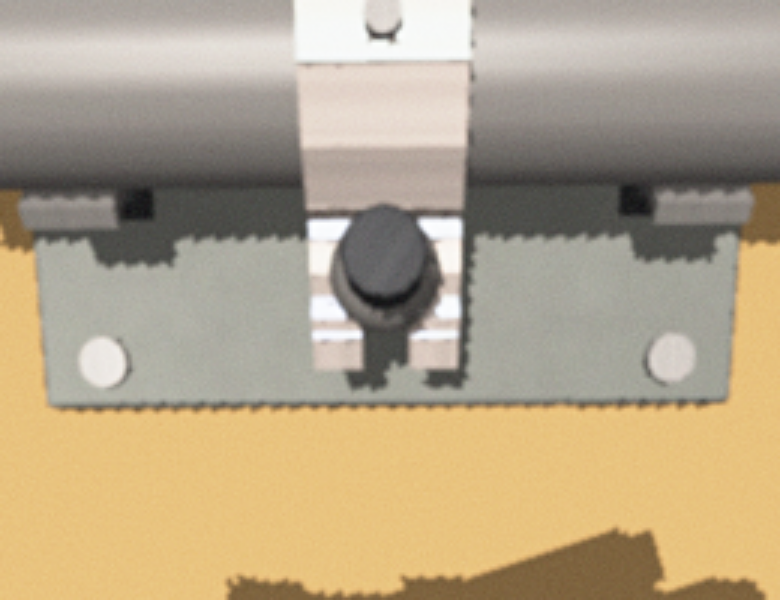

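View pics/sc8.png

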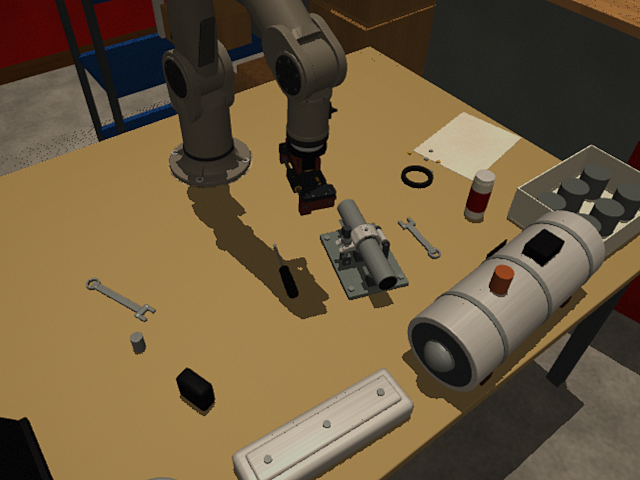

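The bolt stands upright in the slot at (383,255) after a second untouched: lean 0.0015 from the best fit and 0.008 from the grip's top. The shoulder is down to 0.0796 (strap about 0.01), and the tube and bystanders haven't moved. I'll hand in.

```bash
python3 -c "
from plant import robot
print(robot.close_job())"
```

```text
the job is handed in; nothing more can be done
None
```

The tube is clamped and the job is handed in. I swung the strap over the tube and pressed it down with closed fingers at up to about 15 N. Then I pushed the bolt up over the lips (about 9 N) and the shoulder (about 11–12 N) until it met its stop. That last push was set to cut off at about 25.5 N.

**Last checks**, at 25.5 s, with the arm clear and a second after letting go:
- **Bolt:** the best fit gives a lean of 0.0015 rad and the grip's top suggests about 0.008. A second fit from another starting value gave 0.024, but with three times the residual, so I discounted it. The bolt has not crept back to 0.05.
- **Strap:** it sits at about 0.01 rad, drawn down from about 0.06 by the ball nut.
- **Tube:** its fitted axis agrees with the first one to within 0.2 mm, and its ends to 0.1 mm.
- **Other items:** by eye in the scene view, they are where they were.

Forces were read only between the short moves, so brief peaks in between were not recorded.

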